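# Fish a dropped bearing race out from under the draining rack

### The job

A bearing race has slid under the low draining rack. Take the flat steel hook by its wooden grip, reach in through the rack's open end and, touching the race only with the hook, drag it out along the bench until it lies flat and wholly on the cardboard sheet. Then lay the hook flat on the bench, clear of the rack and not touching the race, and leave the gear, can and tub where they are.

Things in the scene. Friction and masses are not known exactly. Their poses are not given: they have to be found in the camera images.
- rack: Low fixed blue steel rack, 300 mm (x) by 220 (y) by 66 high; origin at its footprint's centre. Clear height 60 mm under a grating of 7 mm bars along y, 17 mm gaps: the race is seen through it. 3 mm walls on its -x side and +y end; on its +x side a 12 mm high rail and 10 mm corner posts. Open over its whole end at y = -110 mm, which faces the robot's right; inside 294 mm wide. Yaw -0.25 to 0.1.
- race: The dropped part: plain steel bearing race (ring), outside diameter 72 mm, bore 56, height 19, about 0.15 kg, flat on the bench under the rack; origin at the centre of its underside. At the start its centre lies at x 0 to 100, y -55 to 15 mm in the rack's frame, so there is free room beside it on the rack's -x side.
- hook: Flat steel hook tool with a wooden grip, 0.25 kg, lying flat on the bench. Origin under the middle of the grip, at the underside; x runs along the strap to the hooked end, z up. Strap 20 mm wide, 5 thick, from x -50 to 232 mm. A leg at the far end goes off to the -y side. A race drawn into the corner has its centre at about x 177, y -46 mm. The centre of mass lies ahead of the grip.
- hook_leg (a point): Middle of the hook's leg, at x 220, y -35, z 6 mm in the hook's frame. The leg is 76 mm long, 6 thick, 12 high, and leans 0.25 rad back towards the grip, so that its free end is at x 211, y -72 mm (inner face x 207 there).
- hook_grip (a point): Middle of the hook's wooden grip, 35 mm above the hook's origin. The grip is a bar 70 mm long along the hook's x, 18 mm wide across its y, from 22 to 48 mm above the underside; grasp it from above across its width.
- sheet: Flat sheet of brown cardboard on the bench before the rack's open end, 240 mm (its x) by 140 mm (its y), 1 mm thick and stuck down, no obstacle; origin at its centre, turned like the rack.
- gear: Bystander: loose dark steel gear, 86 mm across, with a bearing on top, 30 mm high; origin at the centre of its underside.
- can: Bystander: loose plain aluminium spray can, 64 mm across, 170 mm high; origin at the centre of its underside.
- tub: Bystander: loose open aluminium tub, 80 mm across, 110 mm high; origin at the centre of its underside.

How it is judged:
By the outcome, as a careful person would: the job done as asked, in the order asked, and still so for the second after the job is handed in, with the robot touching nothing.
It also fails if it takes over 51 s, if anything falls off the work surface, if the arm or the gripper's body presses on something with over 40 N, if the wrist force passes 120 N, or if a joint passes its speed limit or range.

### The arm

A 6-joint arm with a two-finger parallel gripper is mounted at the origin on the work surface. World frame = base frame: x ahead of the robot, y to its left, z up, the work surface at z = 0. Lengths are in m, angles in rad, forces in N, time in s.
With the tool pointing down it reaches from about 0.275 to 0.85 m from the base axis. Payload 5.2 kg.
Tool frame: the origin (TCP) lies midway between the tips of the shut fingers; the grasp point (between the pads) lies 19 mm behind it; z points along the fingers, y is the direction in which the jaws open and shut (so a half turn about z gives the same grasp; the last joint's range is limited). The gripper opens to 85 mm and grips with 20 to 120 N. Pads are 22 mm wide; open, the fingers measure 114 mm over their backs; the gripper's body (76 mm by 85 mm) begins 54 mm behind the grasp point. The pads swing forward as they close: fully open they stand 13 mm farther back than shut.
Start: joints at [0.937, 0.259, 1.535, -0, 1.348, -0.203], TCP at [0.23, 0.5, 0.231] pointing down, gripper open.
Joint ranges: [-3.14, 3.14], [-0.91, 2.08], [0.19, 2.58], [-1.22, 4.36], [0.22, 2.71], [-3.12, 3.12]. Speed limits (rad/s): [2.57, 2.57, 3.14, 3.14, 3.14, 3.14].

### API

Orientations are given as [roll, pitch, yaw] about the fixed x, y, z axes, in that order (R = Rz(yaw) Ry(pitch) Rx(roll)).
In Python, from bench import ctrl gives the robot as it stands. The module is installed in compiled form; this text tells all that it offers.
- The arm moves only by the tool send_rows, never from a script. Its argument "moves" is a list of rows, each a list of 5 numbers: the closure, from 0 (fully open) to 1 (shut), then the shift along the tool's x, y, z normalised to -1 to 1, where 1 is 0.2 m, then the turn about the tool's z normalised to -1 to 1, where 1 is pi/4 rad. A call has exactly 10 rows; each row is the pose to reach, as a shift and turn from the pose commanded when the call began, along the tool's axes at that moment; what a row does not reach only later rows make up. A row lasts 1/10 s, in which the tool goes at most 50 mm and 8.59 degrees, less where a joint would pass 70% of its speed; a pose out of reach is approached as far as the arm can. A call with a number of a shift or a turn outside -1 to 1 is refused whole. A call with a gripper value outside its range is refused whole. The fingers move at their own pace and stop on an object; the grip force is fixed at half the most. Time passes only in rows, so rows that repeat a pose let the fingers close, or fill a call up. It gives the time, the measured TCP pose, the force and the opening at its end, in the units of the state.
- ctrl.get_state(): the state, without advancing time (a new reading comes with each control period).
- ctrl.grab_frame(name): name is "scene" or "top"; returns a dict with "image" (420x560x3 uint8, red, green, blue), "fovy" (degrees; the focal length in pixels is half the picture's height over the tangent of half this angle, whatever the lens; pixels are square), "cx", "cy" (the principal point, pixels), "origin" and "attitude" of the camera in the world. Camera axes: x right, y up, looking along -z (the intrinsics and any distortion apply to the point x, -y, -z); pixel columns grow to the right and rows downward; lengths in m; the calibration is good to about 2 mm. A picture is of the moment at which its call begins. There is no depth.
- ctrl.job_done(): hands the job in, once; it reports no verdict.
Trained networks look in the newest picture that a camera, given by its name, has taken for a name from the list of things; names that differ only in an ending like _2 or _b are one class to them, and where a whole thing is asked for, a point or a joint stands for the part that bears it (a point fixed in the world has none). Each returns a list of dicts, best first, with "score" (0 to 1); they miss things now and then, are a little off and sometimes report something else, mostly with a low value. They report only what shows in the picture. A call takes as long as a camera call.
- ctrl.recognise(camera, label): "bbox" ([left, top, right, bottom] in pixels, round what is visible of it).
- ctrl.masks_of(camera, label): "region" (420x560 bool, what is visible of it) and "bbox" ([left, top, right, bottom] in pixels, round what is visible of it).
The state is a dict: "t": time; "joint_positions": joint angles; "qd": joint speeds; "effort": joint torques, N m; "tcp_pos": TCP position; "eef_rot": TCP orientation; "wrist_force": force on the tool from outside, world axes, zero at the start; "ft_torque": the same for the moment, N m; "opening": finger opening in m.
Only numpy, scipy, OpenCV 4.12 (cv2) and the standard library are available. Lean on these libraries where they do the work, as an engineer would, in place of code of your own. Each camera call takes 0.05 s, during which the arm holds its last target.

## Working session

There is one attempt and no reset: what is moved stays moved. The work goes in short steps, Python scripts to look and compute and a tool call to move; the robot and the scene stay as the last step left them, time stands still between calls to the robot, and variables do not carry over. Pictures are saved under pics/ and viewed, and the job is handed in when it is done.

Besides the shell and the picture viewer there is one more tool, called as a command line: name --pt "numbers of a row" for each row, then --argument value for the rest. send_rows: Moves the arm, as the interface text tells. Scaled input: -1 to 1 covers 0.2 m each way for a shift and pi/4 rad each way for a turn. Its arguments: {"type":"object","properties":{"moves":{"type":"array"}},"required":["moves"]}

```bash
mkdir -p pics; ls; python3 - <<'E'
from bench import ctrl
import cv2,pickle
print(ctrl.get_state())
d={}
for n in ("scene","top"):
    f=ctrl.grab_frame(n); cv2.imwrite(f"pics/{n}0.png",f["image"][:,:,::-1])
    print(n,{k:v for k,v in f.items() if k!="image"})
    d[n]=f
pickle.dump(d,open("f0.pkl","wb"))
E
```

```text
pics
{'t': 0.0, 'joint_positions': array([ 9.37194003e-01,  2.59326310e-01,  1.53610061e+00, -1.81866456e-05,
        1.34799614e+00, -2.02799243e-01]), 'qd': array([ 0.00056649, -0.00112659, -0.00207774, -0.00122446,  0.00066869,
        0.00044346]), 'effort': array([-1.72500102e-03, -4.46025288e+01, -2.90573984e+01, -5.61944453e-04,
        1.16856984e-02,  6.94984593e-06]), 'tcp_pos': array([0.22934062, 0.49931335, 0.23047664]), 'eef_rot': array([-3.13979619e+00, -3.51298821e-04,  2.71079329e+00]), 'wrist_force': array([-0.16034634,  0.10815108, -0.40653256]), 'ft_torque': array([-0.01229347, -0.00040733,  0.03978626]), 'opening': 0.08576584971259771}
scene {'fovy': 43.13799240713205, 'cx': 273.3478403349008, 'cy': 205.52673726501638, 'origin': array([ 1.20250105, -0.15040366,  1.12444708]), 'attitude': array([ 0.55590774, -0.00223836,  1.31085684])}
top {'fovy': 54.144291601862854, 'cx': 282.9411857359516, 'cy': 208.66704734431437, 'origin': array([0.49914   , 0.03858214, 1.0393878 ]), 'attitude': array([ 0.04194188, -0.02105814, -1.56780015])}
```

View pics/scene0.png

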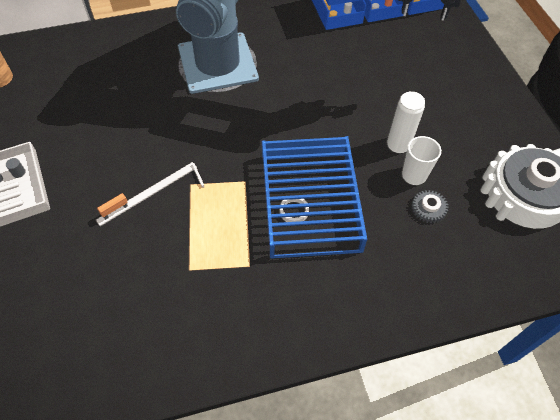

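View pics/top0.png

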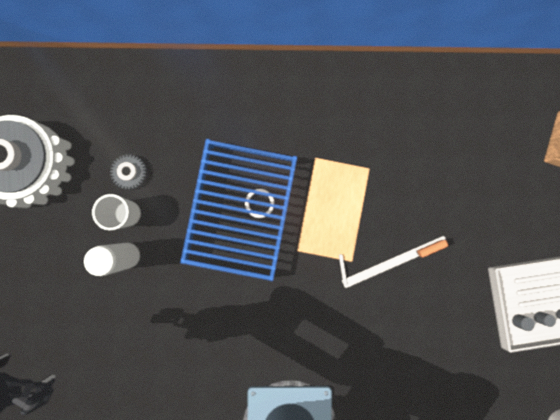

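The top view shows the rack around (240,210), with the race under it at (260,204). The sheet is at (333,210). The hook's grip is at (432,248), its corner at (346,284) and its leg tip at (342,256).

```bash
cat > h.py <<'E'
import numpy as np,cv2,pickle
from scipy.spatial.transform import Rotation as R
def K(f):
    F=210/np.tan(np.radians(f["fovy"])/2); return F
def ray(f,uv):
    uv=np.atleast_2d(uv).astype(float);F=K(f)
    d=np.c_[(uv[:,0]-f["cx"])/F,-(uv[:,1]-f["cy"])/F,-np.ones(len(uv))]
    return R.from_euler("xyz",f["attitude"]).apply(d)
def toplane(f,uv,z):
    d=ray(f,uv);o=f["origin"];s=(z-o[2])/d[:,2]
    return o+d*s[:,None]
def proj(f,P):
    P=np.atleast_2d(P);c=R.from_euler("xyz",f["attitude"]).inv().apply(P-f["origin"]);F=K(f)
    return np.c_[f["cx"]+F*c[:,0]/-c[:,2],f["cy"]-F*c[:,1]/-c[:,2]]
E
python3 - <<'E'
from bench import ctrl
from h import *
d=pickle.load(open("f0.pkl","rb"))
out={}
zz=dict(rack=.066,race=.019,hook=.005,hook_leg=.012,hook_grip=.048,sheet=.001,gear=.03,can=.17,tub=.11)
for c in ("scene","top"):
    for l in zz:
        r=ctrl.masks_of(c,l)
        if not r: print(c,l,None);continue
        out[c,l]=r[0]
        m=r[0]["region"];ys,xs=np.nonzero(m)
        cnt=max(cv2.findContours(m.astype(np.uint8),0,2)[0],key=cv2.contourArea)
        rc=cv2.boxPoints(cv2.minAreaRect(cnt))
        print(c,l,[round(q["score"],2) for q in r],np.round(r[0]["bbox"]),"cen",np.round(toplane(d[c],[[xs.mean(),ys.mean()]],zz[l])[0],4))
        if l in("rack","sheet","hook_grip","race"):print("   box",np.round(rc).tolist(),np.round(toplane(d[c],rc,zz[l])[:,:2],3).tolist())
pickle.dump(out,open("m0.pkl","wb"))
f=d["top"]["image"]
cv2.imwrite("pics/z1.png",cv2.resize(f[130:300,170:470],None,fx=2.6,fy=2.6,interpolation=cv2.INTER_CUBIC)[:,:,::-1])
f=d["scene"]["image"]
cv2.imwrite("pics/z2.png",cv2.resize(f[120:280,90:380],None,fx=2.7,fy=2.7,interpolation=cv2.INTER_CUBIC)[:,:,::-1])
E
```

```text
scene rack [0.93] [262. 133. 367. 256.] cen [0.549  0.1224 0.066 ]
   box [[261.0, 141.0], [358.0, 134.0], [367.0, 252.0], [270.0, 259.0]] [[0.374, 0.041], [0.414, 0.287], [0.738, 0.192], [0.701, -0.021]]
scene race [0.82] [280. 199. 310. 224.] cen [0.564  0.0748 0.019 ]
   box [[282.0, 217.0], [306.0, 216.0], [306.0, 220.0], [282.0, 222.0]] [[0.576, 0.04], [0.588, 0.097], [0.601, 0.094], [0.589, 0.037]]
scene hook [0.89] [ 97. 163. 202. 226.] cen [ 0.4179 -0.2873  0.005 ]
scene hook_leg [0.9, 0.63] [ 99. 160. 204. 224.] cen [ 0.4206 -0.2795  0.012 ]
scene hook_grip [0.92] [ 98. 162. 203. 227.] cen [ 0.4471 -0.2808  0.048 ]
   box [[91.0, 207.0], [193.0, 161.0], [204.0, 186.0], [102.0, 231.0]] [[0.449, -0.396], [0.379, -0.137], [0.458, -0.125], [0.522, -0.378]]
scene sheet [0.66] [187. 183. 251. 271.] cen [ 0.5514 -0.1126  0.001 ]
   box [[189.0, 182.0], [249.0, 182.0], [249.0, 269.0], [189.0, 269.0]] [[0.405, -0.159], [0.444, -0.011], [0.682, -0.068], [0.646, -0.202]]
scene gear [0.72, 0.53] [410. 193. 447. 222.] cen [0.6456 0.3918 0.03  ]
scene can [0.83] [384.  90. 424. 151.] cen 
[... 557 characters left out ...]
]
top hook_leg [0.83] [340. 236. 444. 285.] cen [ 0.415  -0.2626  0.012 ]
top hook_grip [0.68] [338. 237. 443. 287.] cen [ 0.4159 -0.2517  0.048 ]
   box [[340.0, 274.0], [443.0, 236.0], [448.0, 249.0], [345.0, 287.0]] [[0.384, -0.119], [0.476, -0.372], [0.444, -0.383], [0.353, -0.131]]
top sheet [0.72] [301. 162. 366. 260.] cen [ 0.5427 -0.1093  0.001 ]
   box [[297.0, 250.0], [314.0, 158.0], [368.0, 168.0], [351.0, 261.0]] [[0.437, -0.018], [0.673, -0.062], [0.648, -0.201], [0.412, -0.155]]
top gear [0.66] [111. 156. 149. 190.] cen [0.6313 0.3964 0.03  ]
top can [0.6] [ 86. 242. 138. 274.] cen [0.4312 0.3797 0.17  ]
top tub [0.75, 0.6, 0.48] [ 85. 240. 139. 275.] cen [0.4265 0.4041 0.11  ]
```

View pics/z1.png

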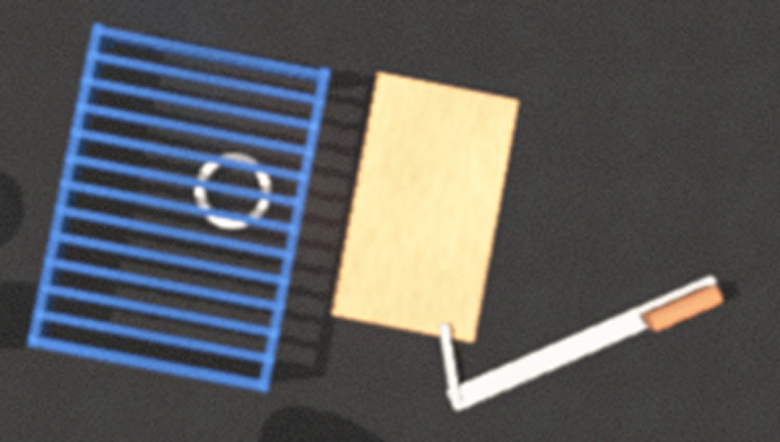

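View pics/z2.png

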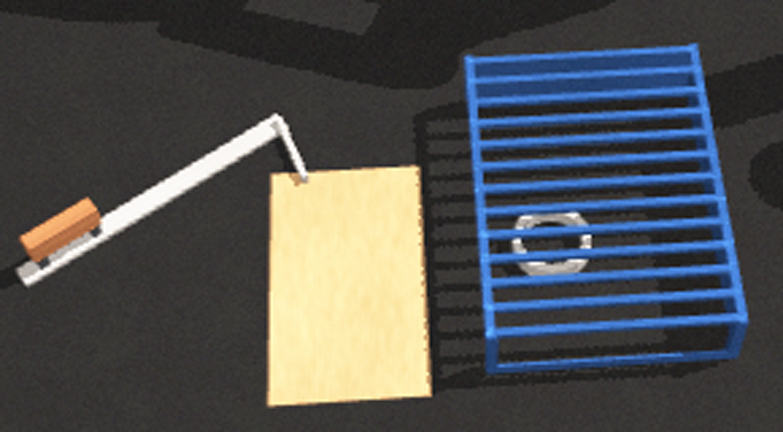

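```bash
cat > fit.py <<'E'
from h import *
from scipy.optimize import least_squares
d=pickle.load(open("f0.pkl","rb"))
def T(p):p=np.array(p,float);return np.c_[170+(p[:,0]+.5)/2.6-.5,130+(p[:,1]+.5)/2.6-.5]
def S(p):p=np.array(p,float);return np.c_[90+(p[:,0]+.5)/2.7-.5,120+(p[:,1]+.5)/2.7-.5]
def W(p,L):
    L=np.array(L,float)/1000;c,s=np.cos(p[2]),np.sin(p[2])
    return np.c_[p[0]+c*L[:,0]-s*L[:,1],p[1]+s*L[:,0]+c*L[:,1],L[:,2]]
def fit(name,obs,p0):
    fn=lambda p:np.concatenate([(proj(d[c],W(p,L))-uv).ravel() for c,L,uv in obs])
    r=least_squares(fn,p0,loss="soft_l1")
    print(name,np.round(r.x,4),"res px",np.round(fn(r.x),1).tolist());return r.x
if __name__=="__main__":
    rk=[(150,110,66),(150,-110,66),(-150,-110,66),(-150,110,66)]
    tr=("top",rk,T([(96,25),(329,72),(267,389),(30,346)]));sr=("scene",rk,S([(746,318),(489,332),(466,58),(697,45)]))
    for o in([tr],[sr],[tr,sr]):fit("rack",o,[.54,.12,-.2])
    sh=[(120,70,1),(120,-70,1),(-120,-70,1),(-120,70,1)]
    ts=("top",sh,T([(377,71),(519,99),(474,342),(332,315)]));ss=("scene",sh,S([(431,395),(268,406),(272,173),(419,167)]))
    for o in([ts],[ss],[ts,ss]):fit("sheet",o,[.54,-.11,-.2])
    th=("top",[(232,10,5),(211,-72,12),(-50,-10,3),(35,9,48),(-35,9,48),(35,-9,48),(-35,-9,48)],T([(458,410),(446,324),(712,277),(653,331),(723,298),(645,317),(715,284)]))
    sh=("scene",[(232,10,5),(211,-72,12),(-50,-10,2),(35,9,48),(-35,9,48)],S([(278,115),(306,178),(30,286),(91,198),(21,239)]))
    for o in([th],[sh],[th,sh]):fit("hook",o,[.44,-.33,1.9])
    a=np.linspace(0,2*np.pi,90)
    def rf(p,cs):
        o=[]
        for c in cs:
            P=np.vstack([np.c_[p[0]+.036*np.cos(a),p[1]+.036*np.sin(a),np.full(90,z)] for z in(0,.019)])
            q=proj(d[c],P)
            t=T([(195,153),(271,230)]) if c=="top" else S([(511,210),(592,278)])
            o+=[q.min(0)-t[0],q.max(0)-t[1]]
        return np.concatenate(o)
    for cs in(["top"],["scene"],["top","scene"]):
        r=least_squares(rf,[.56,.08],args=(cs,));print("race",np.round(r.x,4),np.round(r.fun,1))
E
python3 fit.py
```

```text
rack [ 0.538   0.1215 -0.1895] res px [-0.4, -0.6, 0.7, -0.8, 0.3, 1.5, -0.6, 0.3]
rack [ 0.5372  0.1238 -0.1902] res px [1.0, 0.5, -0.9, 1.3, -0.2, -1.8, 0.1, -1.5]
rack [ 0.5379  0.1224 -0.1901] res px [-0.7, -0.6, 0.3, -0.7, -0.1, 1.6, -1.0, 0.3, 0.6, 0.9, -1.4, 1.7, -0.6, -1.4, -0.3, -1.2]
sheet [ 0.5425 -0.1112 -0.1854] res px [0.3, 0.6, -0.5, 0.2, -0.1, -0.4, 0.1, -0.4]
sheet [ 0.5436 -0.1112 -0.1911] res px [0.0, 0.2, -0.1, -0.2, -0.2, 0.4, 0.2, -0.4]
sheet [ 0.543  -0.1112 -0.1885] res px [0.5, 0.3, -0.3, 0.1, -0.2, -0.6, 0.0, -0.7, 0.1, -0.1, -0.0, -0.3, -0.3, 0.3, 0.0, -0.6]
hook [ 0.4468 -0.3475  1.982 ] res px [-1.0, 0.3, -1.4, 0.1, -0.7, -0.7, 1.1, 0.2, 0.3, 1.3, 1.1, -1.3, 0.3, -0.1]
hook [ 0.4507 -0.3471  1.9816] res px [0.2, 0.0, 0.7, -0.2, -0.1, 0.8, -0.4, -0.3, -0.3, -0.2]
hook [ 0.4481 -0.3473  1.9824] res px [-1.1, -0.2, -1.5, -0.4, -0.8, -1.2, 1.0, -0.3, 0.2, 0.8, 1.0, -1.8, 0.2, -0.6, -0.1, -0.8, 0.4, -1.1, -0.2, -0.1, -0.6, -1.2, -0.5, -1.1]
race [0.5553 0.076 ] [ 0.1  0.3 -0.1 -0.3]
race [0.5588 0.0755] [ 0.2 -2.  -0.2  1.9]
race [0.5568 0.0758] [ 0.2 -0.4 -0.1 -0.9  0.1 -2.6 -0.3  1.2]
```

send_rows --pt "0 -0.04 -0.05 0 0" --pt "0 -0.11 -0.13 0 0" --pt "0 -0.18 -0.22 0 0" --pt "0 -0.25 -0.31 0 0" --pt "0 -0.32 -0.4 0 0" --pt "0 -0.4 -0.49 0 0" --pt "0 -0.47 -0.58 0 0" --pt "0 -0.54 -0.67 0 0" --pt "0 -0.61 -0.76 0 0" --pt "0 -0.69 -0.85 0 0"

```text
t: 2.0
tcp_pos: [0.2838, 0.2861, 0.2313]
eef_rot: [-3.142, 0.0, 2.711]
wrist_force: [0.3, 0.6, 0.6]
opening: 0.0854
```

send_rows --pt "0 -0.07 -0.09 0 0" --pt "0 -0.14 -0.17 0 0" --pt "0 -0.21 -0.26 0 0" --pt "0 -0.28 -0.34 0 0" --pt "0 -0.35 -0.43 0 0" --pt "0 -0.42 -0.51 0 0" --pt "0 -0.49 -0.6 0 0" --pt "0 -0.56 -0.68 0 0" --pt "0 -0.63 -0.77 0 0" --pt "0 -0.69 -0.85 0 0"

```text
t: 3.0
tcp_pos: [0.338, 0.0742, 0.2313]
eef_rot: [-3.141, 0.0, 2.71]
wrist_force: [-0.2, 0.7, -0.2]
opening: 0.0853
```

send_rows --pt "0 -0.07 -0.09 0 0" --pt "0 -0.14 -0.17 0 0" --pt "0 -0.21 -0.26 0 0" --pt "0 -0.28 -0.34 0 0" --pt "0 -0.35 -0.43 0 0" --pt "0 -0.42 -0.51 0 0" --pt "0 -0.49 -0.6 0 0" --pt "0 -0.56 -0.68 0 0" --pt "0 -0.63 -0.77 0 0" --pt "0 -0.69 -0.85 0 0"

```text
t: 4.0
tcp_pos: [0.3923, -0.1378, 0.2313]
eef_rot: [-3.141, 0.0, 2.71]
wrist_force: [0.6, 0.1, -0.0]
opening: 0.0856
```

send_rows --pt "0 -0.07 -0.09 0 0.09" --pt "0 -0.14 -0.17 0.06 0.19" --pt "0 -0.21 -0.26 0.12 0.28" --pt "0 -0.28 -0.34 0.18 0.37" --pt "0 -0.35 -0.43 0.24 0.46" --pt "0 -0.42 -0.51 0.3 0.56" --pt "0 -0.49 -0.6 0.36 0.65" --pt "0 -0.56 -0.68 0.42 0.74" --pt "0 -0.63 -0.77 0.48 0.84" --pt "0 -0.69 -0.85 0.5 0.93"

```text
t: 5.0
tcp_pos: [0.446, -0.3492, 0.13]
eef_rot: [-3.141, -0.002, 1.977]
wrist_force: [-0.1, 0.4, 0.4]
opening: 0.0853
```

```bash
cat >> h.py <<'E'
def plan(s,xyz,yaw):
    r=R.from_euler("xyz",s["eef_rot"]);sh=r.inv().apply(np.array(xyz)-s["tcp_pos"])/.2
    dy=(yaw-s["eef_rot"][2]+np.pi)%(2*np.pi)-np.pi
    print("t",round(s["t"],2),"tcp",np.round(s["tcp_pos"],4),"rot",np.round(s["eef_rot"],4),"F",np.round(s["wrist_force"],1),"open",round(s["opening"],4))
    print("shift",np.round(sh,3),"turn",round(-dy/(np.pi/4),3))
E
python3 - <<'E'
from bench import ctrl
from h import *
plan(ctrl.get_state(),[.4481,-.3473,.015],1.982)
f=ctrl.grab_frame("top");cv2.imwrite("pics/t1.png",f["image"][:,:,::-1])
f=ctrl.grab_frame("scene");cv2.imwrite("pics/s1.png",cv2.resize(f["image"][120:280,30:320],None,fx=2.7,fy=2.7)[:,:,::-1])
E
```

```text
t 5.0 tcp [ 0.446  -0.3492  0.13  ] rot [-3.1406e+00 -2.0000e-03  1.9769e+00] F [-0.1  0.4  0.4] open 0.0853
shift [0.004 0.014 0.575] turn -0.006
```

View pics/s1.png

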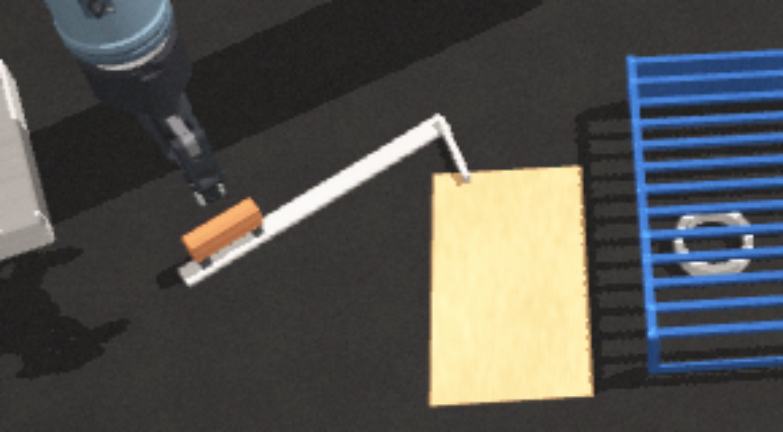

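View pics/t1.png

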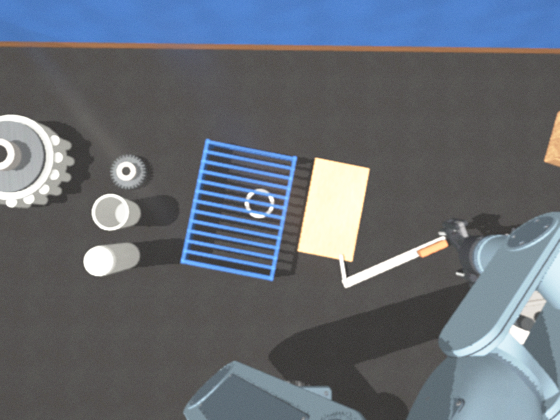

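Both views show the gripper above the grip and aligned with it. The grip sits at about (222,230) in the scene crop, and nothing else has moved. Next I descend and close.

send_rows --pt "0 0 0.01 0.06 0" --pt "0 0 0.01 0.14 0" --pt "0 0 0.01 0.22 0" --pt "0 0 0.01 0.3 0" --pt "0 0 0.01 0.38 0" --pt "0 0 0.01 0.45 -0.01" --pt "0 0 0.01 0.51 -0.01" --pt "0 0 0.01 0.55 -0.01" --pt "0 0 0.01 0.57 -0.01" --pt "0 0 0.01 0.575 -0.01"

```text
t: 6.1
tcp_pos: [0.449, -0.3475, 0.0161]
eef_rot: [-3.141, -0.0, 1.989]
wrist_force: [0.6, 0.1, 0.7]
opening: 0.0856
```

send_rows --pt "0.4 0 0 0 0" --pt "0.6 0 0 0 0" --pt "1 0 0 0 0" --pt "1 0 0 0 0" --pt "1 0 0 0 0" --pt "1 0 0 0 0" --pt "1 0 0 0 0" --pt "1 0 0 0 0" --pt "1 0 0 0 0" --pt "1 0 0 0 0"

```text
t: 7.1
tcp_pos: [0.4493, -0.3482, 0.0168]
eef_rot: [3.141, 0.001, 1.988]
wrist_force: [-1.2, 0.3, 5.5]
opening: 0.0172
```

```bash
python3 - <<'E'
from bench import ctrl
from h import *
plan(ctrl.get_state(),[.4481,-.3473,.015],1.982)
f=ctrl.grab_frame("scene");cv2.imwrite("pics/s2.png",cv2.resize(f["image"][120:280,30:320],None,fx=2.7,fy=2.7)[:,:,::-1])
E
```

```text
t 7.1 tcp [ 0.4493 -0.3482  0.0168] rot [3.1414e+00 9.0000e-04 1.9882e+00] F [-1.2  0.3  5.5] open 0.0172
shift [ 0.006 -0.004  0.009] turn 0.008
```

View pics/s2.png

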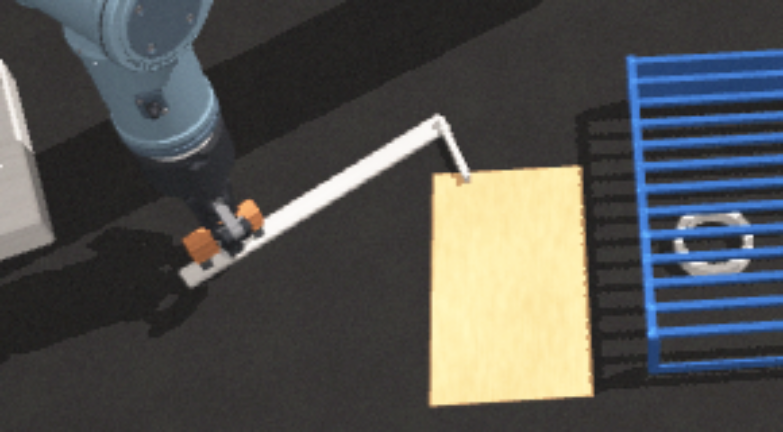

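The grip is held: opening is 17 mm and the hook hasn't moved. Next I lift, turn it to the rack's direction and go to the pre-entry point.

```bash
cat >> h.py <<'E'
RK=np.array([.5379,.1224,-.19])
def rw(x,y):
    c,s=np.cos(RK[2]),np.sin(RK[2]);x/=1000;y/=1000
    return [RK[0]+c*x-s*y,RK[1]+s*x+c*y]
def wr(X,Y):
    c,s=np.cos(RK[2]),np.sin(RK[2]);a=X-RK[0];b=Y-RK[1]
    return np.round([1000*(c*a+s*b),1000*(-s*a+c*b)],1)
YW=np.pi/2+RK[2]
E
python3 - <<'E'
from bench import ctrl
from h import *
plan(ctrl.get_state(),rw(-95,-365)+[.032],YW)
E
```

```text
t 7.15 tcp [ 0.4493 -0.3482  0.0167] rot [3.1414e+00 8.0000e-04 1.9882e+00] F [-1.1 -0.4  4.8] open 0.0173
shift [ 0.744 -0.073 -0.077] turn 0.773
```

send_rows --pt "1 0 0 -0.02 0" --pt "1 0 0 -0.05 0" --pt "1 0.02 0 -0.08 0.05" --pt "1 0.1 -0.01 -0.08 0.15" --pt "1 0.2 -0.02 -0.08 0.26" --pt "1 0.32 -0.03 -0.08 0.38" --pt "1 0.44 -0.04 -0.08 0.5" --pt "1 0.56 -0.05 -0.08 0.6" --pt "1 0.67 -0.06 -0.08 0.7" --pt "1 0.74 -0.07 -0.08 0.773"

```text
t: 8.15
tcp_pos: [0.375, -0.2162, 0.0322]
eef_rot: [-3.14, -0.001, 1.379]
wrist_force: [0.2, 0.4, -2.6]
opening: 0.0174
```

```bash
python3 - <<'E'
from bench import ctrl
from h import *
s=ctrl.get_state()
plan(s,rw(-95,-200)+[.023],YW);print(wr(*s["tcp_pos"][:2]))
d={}
for c in("top","scene"):
    d[c]=ctrl.grab_frame(c)
pickle.dump(d,open("f3.pkl","wb"))
t=s["tcp_pos"];yaw=s["eef_rot"][2]
for c,(x,y) in(("top",(170,130)),("scene",(90,120))):
    im=cv2.resize(d[c]["image"][y:y+165,x:x+290],None,fx=2.7,fy=2.7,interpolation=cv2.INTER_CUBIC)[:,:,::-1].copy()
    L=np.array([(232,10),(232,-10),(-50,-10),(-50,10)])/1000
    for L,z in((L,t[2]-.0168+.005),(np.array([(229,2),(211,-72)])/1000,t[2]-.0168+.012)):
        P=np.c_[t[0]+np.cos(yaw)*L[:,0]-np.sin(yaw)*L[:,1],t[1]+np.sin(yaw)*L[:,0]+np.cos(yaw)*L[:,1],np.full(len(L),z)]
        q=((proj(d[c],P)-[x,y])*2.7).astype(int)
        cv2.polylines(im,[q],True,(0,0,255),1)
    cv2.imwrite(f"pics/{c}3.png",im)
E
```

```text
t 8.15 tcp [ 0.375  -0.2162  0.0322] rot [-3.1399e+00 -1.2000e-03  1.3787e+00] F [ 0.2  0.4 -2.6] open 0.0174
shift [0.816 0.004 0.047] turn -0.003
[ -96.1 -363.3]
```

View pics/top3.png

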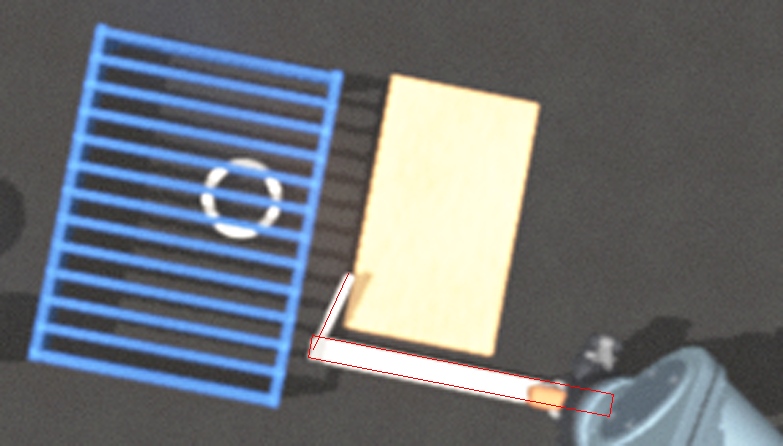

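View pics/scene3.png

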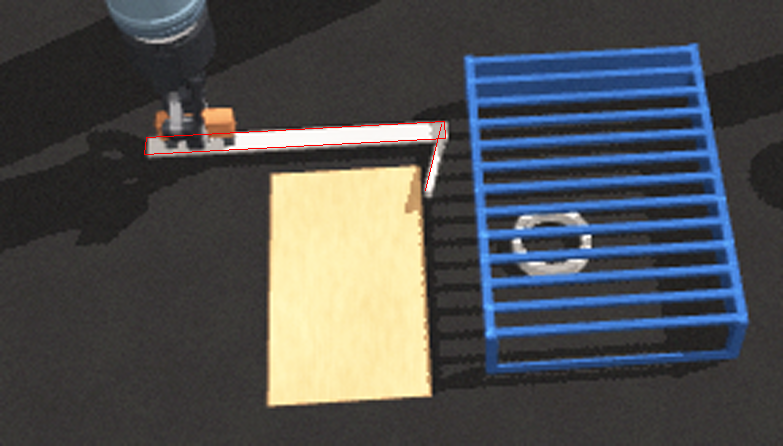

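The overlay of the predicted hook outline matches the real hook in both views to about 2 mm, and there is no droop. Next I insert along the -x side.

send_rows --pt "1 0.03 0 0.02 0" --pt "1 0.1 0 0.04 0" --pt "1 0.2 0 0.05 0" --pt "1 0.31 0 0.05 0" --pt "1 0.42 0 0.05 0" --pt "1 0.53 0 0.05 0" --pt "1 0.64 0 0.05 0" --pt "1 0.74 0 0.05 0" --pt "1 0.8 0 0.05 0" --pt "1 0.82 0 0.05 0"

```text
t: 9.25
tcp_pos: [0.4073, -0.0559, 0.022]
eef_rot: [-3.141, -0.0, 1.383]
wrist_force: [0.4, -0.0, -1.9]
opening: 0.0175
```

```bash
cat > look.py <<'E'
import sys
from bench import ctrl
from h import *
n=sys.argv[1];x,y,z=map(float,sys.argv[2:5])
s=ctrl.get_state()
print(wr(*s["tcp_pos"][:2]));plan(s,rw(x,y)+[z],YW)
t=s["tcp_pos"];yaw=s["eef_rot"][2]
ims=[]
for c,(x,y) in(("top",(170,130)),("scene",(90,120))):
    f=ctrl.grab_frame(c)
    im=cv2.resize(f["image"][y:y+165,x:x+290],None,fx=2.7,fy=2.7,interpolation=cv2.INTER_CUBIC)[:,:,::-1].copy()
    L=np.array([(232,10),(232,-10),(-50,-10),(-50,10)])/1000
    for L,z in((L,t[2]-.0168+.005),(np.array([(229,2),(211,-72)])/1000,t[2]-.0168+.012)):
        P=np.c_[t[0]+np.cos(yaw)*L[:,0]-np.sin(yaw)*L[:,1],t[1]+np.sin(yaw)*L[:,0]+np.cos(yaw)*L[:,1],np.full(len(L),z)]
        cv2.polylines(im,[((proj(f,P)-[x,y])*2.7).astype(int)],True,(0,0,255),1)
    ims.append(im)
    cv2.imwrite(f"pics/{c}{n}.png",im)
E
python3 look.py 4 -21 -200 .021
```

```text
[ -94.5 -199.7]
t 9.25 tcp [ 0.4073 -0.0559  0.022 ] rot [-3.1410e+00 -2.0000e-04  1.3834e+00] F [ 0.4 -0.  -1.9] open 0.0175
shift [-0.002  0.368  0.005] turn 0.003
```

View pics/top4.png

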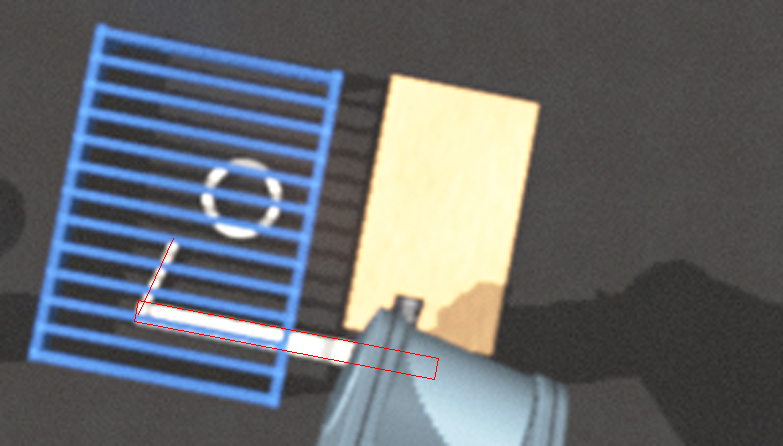

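View pics/scene4.png

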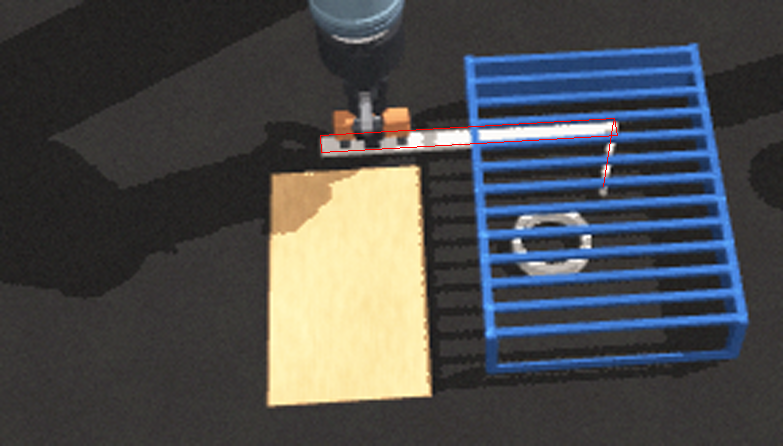

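The hook is inside the rack, with its leg beyond the race's far edge and beside it (scene: leg tip (603,192), race right edge 592). Next I shift it across behind the race.

send_rows --pt "1 0 0.03 0.005 0" --pt "1 0 0.08 0.01 0" --pt "1 0 0.13 0.015 0" --pt "1 0 0.18 0.015 0" --pt "1 0 0.23 0.015 0" --pt "1 0 0.27 0.015 0" --pt "1 0 0.31 0.015 0" --pt "1 0 0.34 0.015 0" --pt "1 0 0.36 0.015 0" --pt "1 0 0.36 0.015 0"

```text
t: 10.35
tcp_pos: [0.4785, -0.0708, 0.0193]
eef_rot: [3.141, 0.0, 1.381]
wrist_force: [0.0, -0.2, -2.8]
opening: 0.0171
```

```bash
python3 look.py 5 -21 -225 .019
```

```text
[ -21.9 -201. ]
t 10.35 tcp [ 0.4785 -0.0708  0.0193] rot [3.1412e+00 1.0000e-04 1.3813e+00] F [ 0.  -0.2 -2.8] open 0.0171
shift [-0.12   0.004  0.002] turn 0.001
```

View pics/top5.png

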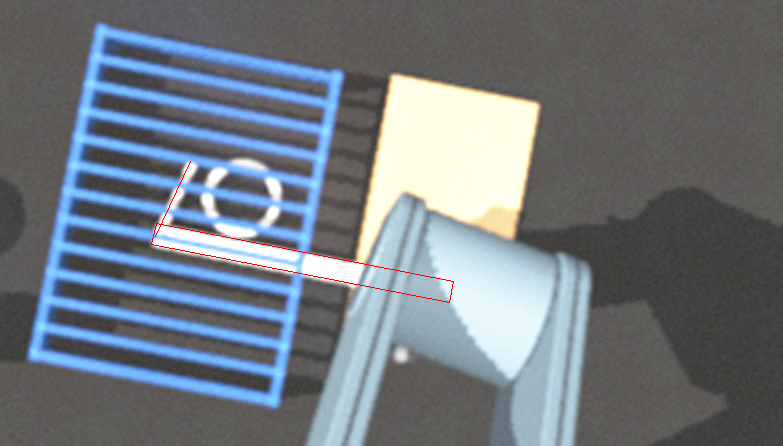

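View pics/scene5.png

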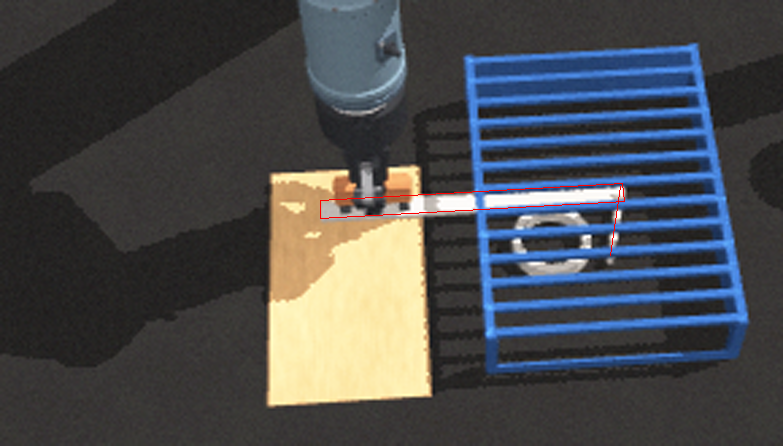

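The leg is now behind the race, and the strap runs alongside it just clear. Next I pull slowly.

send_rows --pt "1 -0.02 0 0 0" --pt "1 -0.06 0 0 0" --pt "1 -0.1 0 0 0" --pt "1 -0.14 0 0 0" --pt "1 -0.18 0 0 0" --pt "1 -0.22 0 0 0" --pt "1 -0.27 0 0 0" --pt "1 -0.32 0 0 0" --pt "1 -0.37 0 0 0" --pt "1 -0.42 0 0 0"

```text
t: 11.45
tcp_pos: [0.4619, -0.1541, 0.0193]
eef_rot: [-3.142, -0.0, 1.381]
wrist_force: [0.3, 0.9, -3.0]
opening: 0.0172
```

```bash
python3 look.py 6 -21 -405 .019
```

```text
[ -22.4 -285.9]
t 11.45 tcp [ 0.4619 -0.1541  0.0193] rot [-3.1416 -0.      1.381 ] F [ 0.3  0.9 -3. ] open 0.0172
shift [-0.596  0.007  0.002] turn 0.0
```

View pics/top6.png

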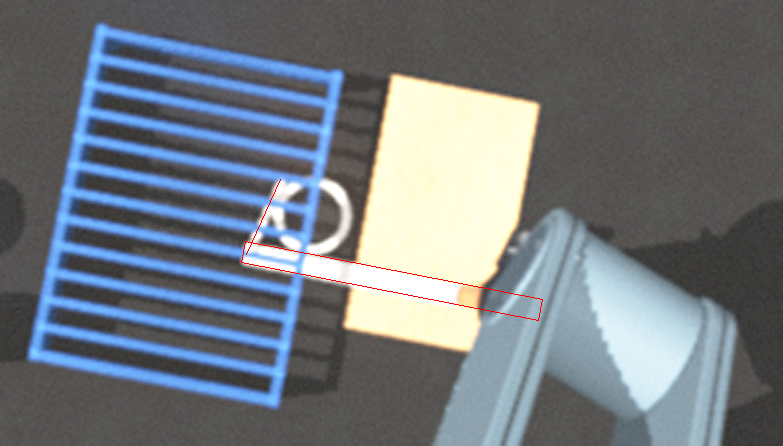

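View pics/scene6.png

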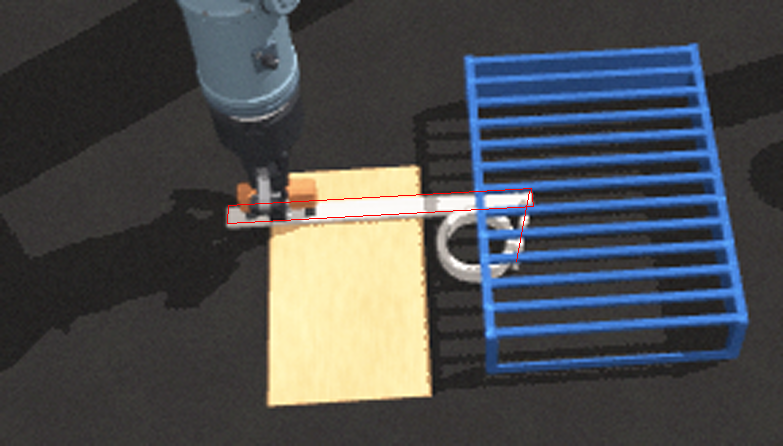

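The race is in the hook's corner and coming out. I keep pulling.

send_rows --pt "1 -0.03 0 0 0" --pt "1 -0.08 0 0 0" --pt "1 -0.13 0 0 0" --pt "1 -0.18 0 0 0" --pt "1 -0.23 0 0 0" --pt "1 -0.27 0 0 0" --pt "1 -0.31 0 0 0" --pt "1 -0.34 0 0 0" --pt "1 -0.37 0 0 0" --pt "1 -0.4 0 0 0"

```text
t: 12.55
tcp_pos: [0.4469, -0.2321, 0.0193]
eef_rot: [-3.141, -0.0, 1.381]
wrist_force: [0.0, 1.6, -3.5]
opening: 0.017
```

send_rows --pt "1 -0.03 0 0 0" --pt "1 -0.06 0 0 0" --pt "1 -0.09 0 0 0" --pt "1 -0.12 0 0 0" --pt "1 -0.15 0 0 0" --pt "1 -0.17 0 0 0" --pt "1 -0.19 0 0 0" --pt "1 -0.2 0 0 0" --pt "1 -0.2 0 0 0" --pt "1 -0.2 0 0 0"

```text
t: 13.55
tcp_pos: [0.4395, -0.2712, 0.0193]
eef_rot: [3.142, 0.0, 1.381]
wrist_force: [0.8, -0.3, -2.2]
opening: 0.0174
```

```bash
python3 look.py 7 -21 -380 .019
```

```text
[ -22.3 -405.1]
t 13.55 tcp [ 0.4395 -0.2712  0.0193] rot [3.1415e+00 2.0000e-04 1.3811e+00] F [ 0.8 -0.3 -2.2] open 0.0174
shift [0.125 0.007 0.002] turn 0.0
```

View pics/top7.png

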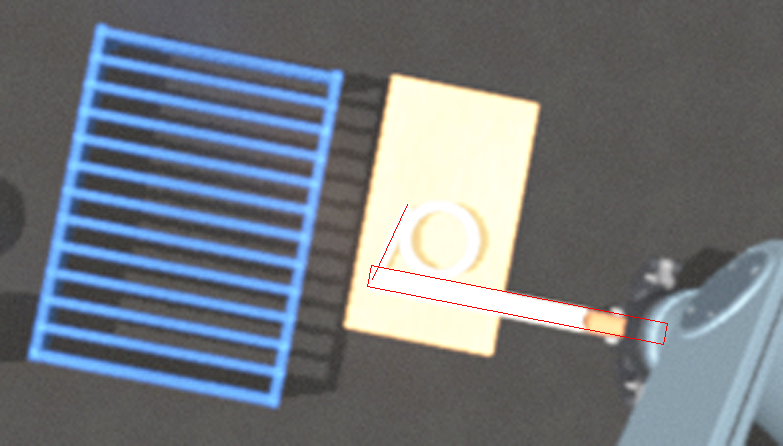

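View pics/scene7.png

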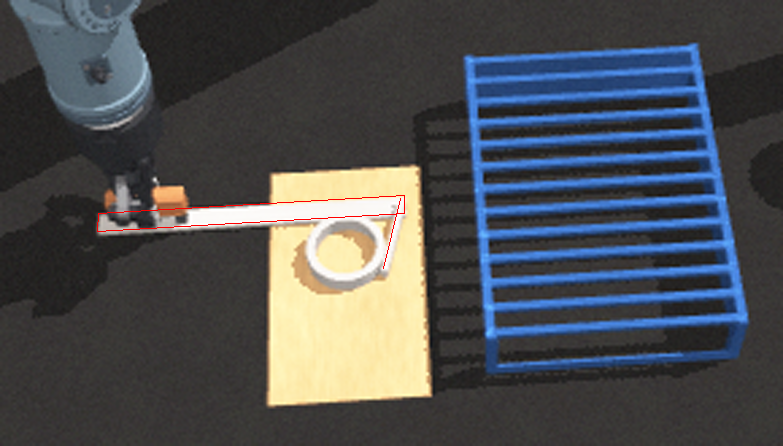

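The race lies flat on the sheet. In the top view it spans x 401–483, between sheet edges at about 365 and 516. Next I back the leg off forwards, then move sideways away.

send_rows --pt "1 0.01 -0.005 0 0" --pt "1 0.025 -0.01 0 0" --pt "1 0.04 -0.01 0 0" --pt "1 0.06 -0.015 0 0" --pt "1 0.08 -0.015 0 0" --pt "1 0.1 -0.02 0 0" --pt "1 0.11 -0.02 0 0" --pt "1 0.12 -0.02 0 0" --pt "1 0.12 -0.02 0 0" --pt "1 0.12 -0.02 0 0"

```text
t: 14.65
tcp_pos: [0.4401, -0.2468, 0.0193]
eef_rot: [3.141, 0.0, 1.381]
wrist_force: [0.2, 0.6, -2.5]
opening: 0.0174
```

```bash
python3 look.py 8 -160 -380 .019
```

```text
[ -26.3 -381. ]
t 14.65 tcp [ 0.4401 -0.2468  0.0193] rot [3.1415e+00 2.0000e-04 1.3812e+00] F [ 0.2  0.6 -2.5] open 0.0174
shift [ 0.006 -0.669  0.002] turn 0.001
```

View pics/scene8.png

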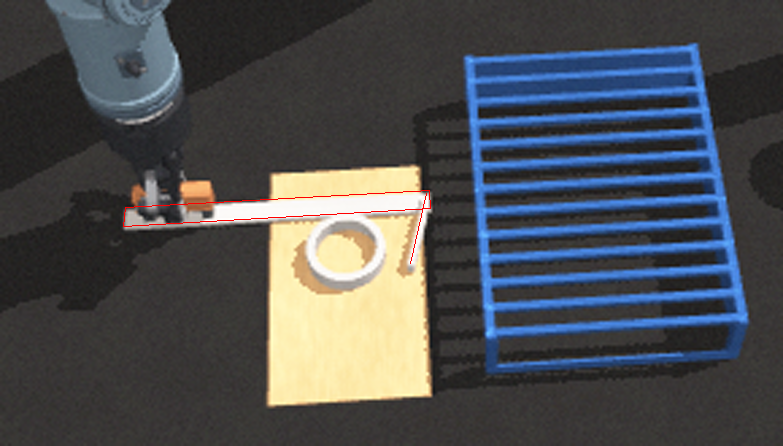

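The leg is clear of the race by about 20 px of the enlarged view (race right edge 385, leg 405–430). Now I move sideways, then back.

send_rows --pt "1 0 -0.03 0 0" --pt "1 0 -0.1 0 0" --pt "1 0 -0.18 0 0" --pt "1 0 -0.27 0 0" --pt "1 0 -0.36 0 0" --pt "1 0 -0.45 0 0" --pt "1 0 -0.54 0 0" --pt "1 0 -0.61 0 0" --pt "1 -0.02 -0.65 0 0" --pt "1 -0.06 -0.67 0 0"

```text
t: 15.75
tcp_pos: [0.3055, -0.2332, 0.0194]
eef_rot: [-3.141, -0.0, 1.381]
wrist_force: [0.3, 0.3, -1.9]
opening: 0.017
```

```bash
python3 look.py 9 -160 -420 .0165
```

```text
[-161.1 -393.1]
t 15.75 tcp [ 0.3055 -0.2332  0.0194] rot [-3.1415e+00 -1.0000e-04  1.3812e+00] F [ 0.3  0.3 -1.9] open 0.017
shift [-0.135  0.005  0.014] turn 0.001
```

View pics/scene9.png

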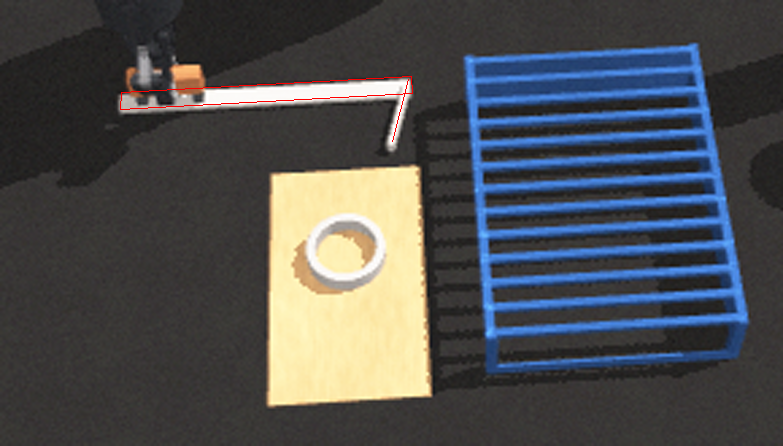

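The race hasn't moved and the hook is free. Next I draw it back a little, lower it and release.

send_rows --pt "1 -0.03 0 0 0" --pt "1 -0.07 0 0 0" --pt "1 -0.11 0 0 0" --pt "1 -0.13 0 0 0" --pt "1 -0.13 0 0.003 0" --pt "1 -0.13 0 0.006 0" --pt "1 -0.13 0 0.009 0" --pt "1 -0.13 0 0.012 0" --pt "1 -0.13 0 0.013 0" --pt "1 -0.13 0 0.013 0"

```text
t: 16.85
tcp_pos: [0.3013, -0.2585, 0.0167]
eef_rot: [-3.141, -0.0, 1.381]
wrist_force: [-0.2, 1.0, -1.8]
opening: 0.0171
```

send_rows --pt "0.8 0 0 0 0" --pt "0.7 0 0 0 0" --pt "0.5 0 0 0 0" --pt "0.3 0 0 0 0" --pt "0 0 0 0 0" --pt "0 0 0 0 0" --pt "0 0 0 0 0" --pt "0 0 0 0 0" --pt "0 0 0 0 0" --pt "0 0 0 0 0"

```text
t: 17.85
tcp_pos: [0.3013, -0.2588, 0.0167]
eef_rot: [-3.142, -0.0, 1.381]
wrist_force: [0.4, -0.2, -1.1]
opening: 0.0856
```

send_rows --pt "0 0 0 -0.03 0" --pt "0 0 0 -0.08 0" --pt "0 0 0 -0.15 0" --pt "0 0 0 -0.23 0" --pt "0 0 0 -0.32 0" --pt "0 0 0 -0.42 0" --pt "0 0 0 -0.52 0" --pt "0 0 0 -0.62 0" --pt "0 0 0 -0.7 0" --pt "0 0 0 -0.72 0"

```text
t: 18.85
tcp_pos: [0.302, -0.2598, 0.1632]
eef_rot: [3.138, 0.003, 1.381]
wrist_force: [0.8, -0.7, -0.1]
opening: 0.0856
```

```bash
python3 look.py 10 -160 -420 .0165; python3 - <<'E'
from bench import ctrl
import cv2
for n in("top","scene"): cv2.imwrite(f"pics/{n}f.png",ctrl.grab_frame(n)["image"][:,:,::-1])
E
```

```text
[-159.5 -419.8]
t 18.85 tcp [ 0.302  -0.2598  0.1632] rot [3.1384 0.0033 1.3812] F [ 0.8 -0.7 -0.1] open 0.0856
shift [ 0.002 -0.005  0.733] turn 0.001
```

View pics/scenef.png

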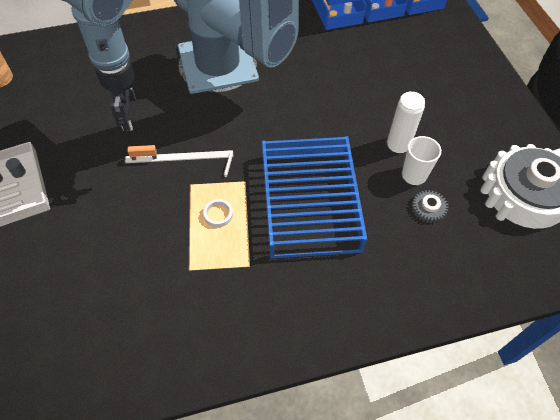

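View pics/scene10.png

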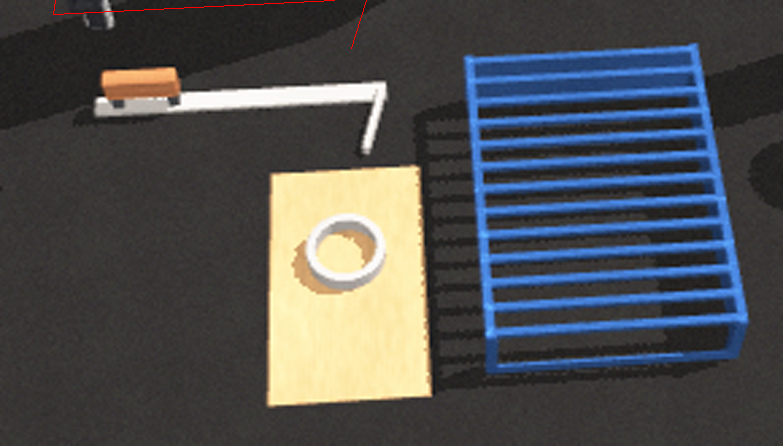

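View pics/topf.png

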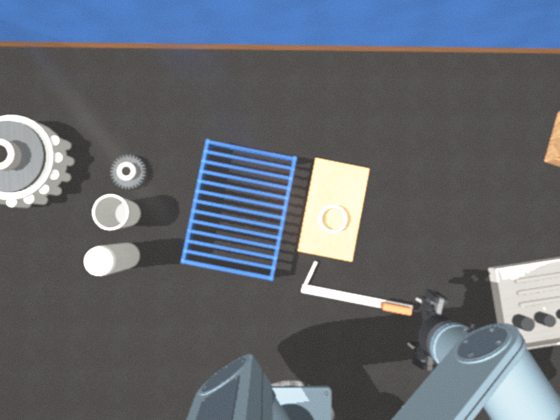

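The race is wholly on the sheet. The hook lies flat beside it, off the rack and away from the race. The gear, can and tub are where they were, and the gripper is clear of everything.

```bash
python3 - <<'E'
from bench import ctrl
print(ctrl.job_done(), ctrl.get_state()["t"])
E
```

```text
the job is handed in; nothing more can be done
the job is handed in; nothing more can be done
```

The race lies flat and wholly on the cardboard sheet, and I handed the job in at about 19 s of the 51 s allowed.

- **What I did:** I took the hook by its grip and reached in through the open end on the rack's -x side. I set the leg behind the race and dragged the race out onto the sheet. I then backed the hook off, laid it on the bench and raised the open gripper clear.
- **Final pictures:** By eye, the race has about 30 mm or more to spare inside the nearest sheet edges. The hook lies flat on the bench, clear of the rack, the sheet and the race. The gear, can and tub look unmoved.
- **Forces:** The wrist-force readings stayed below about 6 N throughout.
- **Disagreements:** The networks put the tub at the can's place in the top view and missed the bars in some outlines, so I measured positions by hand from both cameras instead. The predicted hook outline matched the pictures to about 2–3 mm. No check failed.

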